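Slide the compact mirror through the gap onto its charging disc

TASK

Put the round compact mirror back on charge: with the fingertips, push it flat along the counter through the narrow gap between the oval tray and the ring dish, and on until it covers the whole of the charging disc set into the counter on the other side. Push it gently and do not grip it or lift it off the counter; do not knock hard against the tray or the ring dish, and leave all the other things standing where they are.

Things in the scene. Friction and masses are not known exactly. Their poses are not given: they have to be found in the camera images.
- compact_c (a point): centre, half-way up (9 mm above the counter), of the compact mirror: a closed white disc 84 mm in diameter and 18 mm thick with a vertical round side, lying flat and loose on the counter, 0.13 to 0.28 kg; z is up
- charger_c (a point): centre of the charging disc: a grey disc with a steel edge, 60 mm in diameter, let into the counter flush with it (nothing sticks up); it is wholly covered when the compact's centre is within 12 mm of this point
- tray: oval tray with a glass floor and a brass rim, fixed. Origin: centre of its underside. Outer size 260 mm along its y axis and 170 mm along its x axis (a true ellipse); the rim is 22 mm high. Its -x side faces the ring dish across the gap. Loop handles at its two ends stick out to 145 mm from the centre along y, 27 mm high
- ring_dish: round white ceramic ring dish, fixed, 96 mm in diameter at its 16 mm high rim, with a slim cone 74 mm tall in the middle. Origin: centre of its underside. The gap is the space between this rim and the rim of the tray: 91 to 96 mm at the narrowest, so the compact has about 4 mm to spare on either side when it is in the middle. The compact and the charging disc lie on opposite sides of the gap, either way round, roughly along the tray's y direction
- violet_bottle: violet glass bottle with a brass stopper, 60 mm wide and 128 mm tall, standing on the tray, loose, to be left alone. Origin: centre of its underside
- perfume: square amber perfume bottle, 30 x 44 x 85 mm, standing on the tray, loose, to be left alone. Origin: centre of its underside
- pump_bottle: white press-button pump bottle, 66 mm wide, 187 mm tall, with a spout, loose, to be left alone. Origin: centre of its underside
- brush_holder: round silicone brush holder, 80 mm wide, 100 mm tall, its make-up brushes rising to about 190 mm, loose, to be left alone. Origin: centre of its underside
- cream_jar: low cream jar, 57 mm wide, 43 mm tall, loose, to be left alone. Origin: centre of its underside
- lipstick: closed square metal-cased lipstick standing upright, 21 x 21 x 70 mm, loose, to be left alone. Origin: centre of its underside
- varnish: small nail varnish bottle, 29 mm wide, 61 mm tall, loose, to be left alone. Origin: centre of its underside
Things that resemble listed ones, but are neither listed nor needed, are in the scene too. There is more than one size of the part that bears compact_c; the job needs the smallest.

How it is judged:
By the outcome, as a careful person would: the job done as asked, in the order asked, and still so for the second after the job is handed in, with the robot touching nothing.
It also fails if it takes over 54 s, if anything falls off the work surface, if the arm or the gripper's body presses on something with over 40 N, if the wrist force passes 120 N, or if a joint passes its speed limit or range.

ROBOT

A 7-joint arm with a two-finger parallel gripper is mounted at the origin on the work surface. World frame = base frame: x ahead of the robot, y to its left, z up, the work surface at z = 0. Lengths are in m, angles in rad, forces in N, time in s.
With the tool pointing down it reaches from about 0.425 to 0.875 m from the base axis. Payload 4.7 kg.
Tool frame: the origin (TCP) lies midway between the tips of the shut fingers; the grasp point (between the pads) lies 19 mm behind it (ctrl.grip_point_offset is the distance from the TCP to the grasp point, in m); z points along the fingers, y is the line along which they close (so a half turn about z gives the same grasp; the last joint's range is limited). The gripper opens to 87 mm and grips with 3 to 60 N. Pads are 19 mm wide; open, the fingers measure 117 mm over their backs; the gripper's body (75 mm by 190 mm) begins 51 mm behind the grasp point.
Start: joints at [0.014, 0.321, -0.07, 1.45, 0.023, 1.371, -0.057], TCP at [0.65, -0, 0.223] pointing down, gripper open.
Joint ranges: [-2.86, 2.86], [-0.3, 2.09], [-1.38, 1.24], [0.06, 2.45], [-1.56, 4.7], [0.09, 2.05], [-2.69, 2.69]. Speed limits (rad/s): [2.57, 2.57, 3.14, 3.14, 3.14, 3.14, 3.14].

INTERFACE

Orientations are given as a rotation vector (axis times angle).
In Python, from bench import ctrl gives the robot as it stands.
- The arm moves only by the tool move_arm, never from a script. Its argument "increments" is text: rows parted by semicolons, each of 7 numbers parted by spaces: the shift along the world's x, y, z in mm, then the turn, a rotation vector about the world's x, y, z in degrees, then the closure in counts, from 0 (fully open) to 255 (shut). A call has exactly 8 rows; each row shifts and turns the commanded pose from where the row before left it; what a row does not reach is not made up. A row lasts 1/12 s, in which the tool goes at most 41.7 mm and 7.16 degrees, less where a joint would pass 70% of its speed; a pose out of reach is approached as far as the arm can. A call with a gripper value outside its range is refused whole. The fingers move at their own pace and stop on an object; "grip_force" is the grip in N (left out, the last holds). Time passes only in rows, so rows that do not move let the fingers close, or fill a call up. It gives the time, the measured TCP pose, the force, the opening and the grip force at its end, in the units of the state.
- ctrl.get_state(): the state, without advancing time (a new reading comes with each control period).
- ctrl.get_image(name): name is "scene" or "side" or "wrist"; returns a dict with "frame" (480x640x3 uint8, red, green, blue), "depth" (480x640 float32, m along the optical axis (not along the pixel's ray), 0 where there is no reading), "fx", "fy", "cx", "cy" (pixels), "k1" (the pictures are not rectified: a ray, as slopes to the right and down, at radius r is drawn at 1 + k1 r^2 times it, then the intrinsics apply), "position" and "orientation" of the camera in the world. Camera axes: x right, y down, z forward; pixel columns grow to the right and rows downward; lengths in m; the calibration is good to about 2 mm. A picture is of the moment at which its call begins.
- ctrl.close_job(): hands the job in; it is judged then, once.
Trained networks look in a picture, given as the dict that the camera call returned (one of the last four; its "shot" number tells which), for a name from the list of things; names that differ only in an ending like _2 or _b are one class to them, and where a whole thing is asked for, a point or a joint stands for the part that bears it (a point fixed in the world has none). Each returns a list of dicts, best first, with "score" (0 to 1); they miss things now and then, are a little off and sometimes report something else, mostly with a low value. They report only what shows in the picture. A call takes as long as a camera call. They do not tell look-alikes from the thing itself.
- ctrl.find_in(target, picture): "centre" ([x, y, z] in m, in world coordinates, good to about 4 mm: the middle of the surface that is visible of it).
- ctrl.silhouettes(target, picture): "region" (480x640 bool, what is visible of it).
The state is a dict: "time": time; "joint_positions": joint angles; "qd": joint speeds; "joint_torque": joint torques, N m; "position": TCP position; "tool_rot": TCP orientation; "ft_force": force on the tool from outside, world axes, zero at the start; "torque": the same for the moment, N m; "grip_width": opening from 0.0 (shut) to 1.0 (fully open); "grip_force": force on a finger pad.
Only numpy, scipy, OpenCV 4.12 (cv2) and the standard library are available. Lean on these libraries where they do the work, as an engineer would, in place of code of your own. Each camera call takes 0.05 s, during which the arm holds its last target. There are 200 camera calls.

## Working session

There is one attempt and no reset: what is moved stays moved. The work goes in short steps, Python scripts to look and compute and a tool call to move; the robot and the scene stay as the last step left them, time stands still between calls to the robot, and variables do not carry over. Pictures are saved under pics/ and viewed, at most 10 in all, crops included, and the job is handed in when it is done.

Besides the shell and the picture viewer there is one more tool, called as a command line: name --argument value ..., lists and objects as JSON in quotes. move_arm: Moves the arm, as the interface text tells. Its arguments: {"type":"object","properties":{"increments":{"type":"string"},"grip_force":{"type":"number"}},"required":["increments"]}

```bash
ls; mkdir -p pics
cat > h.py <<'E'
import numpy as np, cv2
from scipy.spatial.transform import Rotation as R
from bench import ctrl
def rot(p):
    o=np.array(p["orientation"],float)
    return o if o.shape==(3,3) else (R.from_rotvec(o).as_matrix() if o.size==3 else R.from_quat(o).as_matrix())
def K(p): return np.array([[p["fx"],0,p["cx"]],[0,p["fy"],p["cy"]],[0,0,1.]])
def rays(p,uv):
    # drawn = s*(1+k1 r^2)
    d=(np.array(uv,float).reshape(-1,2)-[p["cx"],p["cy"]])/[p["fx"],p["fy"]]
    s=d.copy()
    for _ in range(20): s=d/(1+p["k1"]*(s**2).sum(1,keepdims=True))
    return np.c_[s,np.ones(len(s))]@rot(p).T
def onplane(p,uv,z):
    r=rays(p,uv); o=np.array(p["position"]); return o+r*((z-o[2])/r[:,2])[:,None]
def proj(p,X):
    c=(np.array(X,float).reshape(-1,3)-p["position"])@rot(p); s=c[:,:2]/c[:,2:]
    return s*(1+p["k1"]*(s**2).sum(1,keepdims=True))*[p["fx"],p["fy"]]+[p["cx"],p["cy"]]
def cloud(p):
    v,u=np.mgrid[:480,:640]; r=rays(p,np.c_[u.ravel(),v.ravel()])
    return (np.array(p["position"])+r*p["depth"].ravel()[:,None]).reshape(480,640,3)
E
python3 - <<'E'
from h import *
for n in ("scene","side"):
    p=ctrl.get_image(n); cv2.imwrite(f"pics/{n}0.png",p["frame"][...,::-1])
    print(n,p["position"],p["orientation"],p["fx"],p["k1"])
    for t in "compact_c charger_c tray ring_dish violet_bottle perfume pump_bottle brush_holder cream_jar lipstick varnish".split():
        for d in ctrl.find_in(t,p)[:4]:
            print(t,np.round(d["centre"],3),round(d["score"],2),proj(p,d["centre"])[0].astype(int))
print(ctrl.get_state())
E
```

```text
pics
scene [ 1.27376551 -0.04751788  1.14189153] [-1.95646209 -1.81447883  0.55481795] 581.1339431171642 0.05438168303946995
compact_c [0.54  0.114 0.018] 0.79 [361 229]
compact_c [0.423 0.26  0.028] 0.78 [416 182]
compact_c [0.602 0.28  0.03 ] 0.7 [439 244]
charger_c [ 0.528 -0.204  0.003] 0.9 [225 237]
charger_c [ 0.69  -0.397  0.084] 0.53 [124 289]
tray [ 0.665 -0.052  0.005] 0.87 [293 284]
ring_dish [ 0.439 -0.045  0.007] 0.65 [291 201]
violet_bottle [ 0.696 -0.002  0.076] 0.84 [317 279]
perfume [ 0.672 -0.092  0.062] 0.72 [274 276]
brush_holder [ 0.691 -0.397  0.08 ] 0.82 [124 290]
cream_jar [0.415 0.105 0.046] 0.73 [352 179]
varnish [ 0.391 -0.2    0.026] 0.75 [225 184]
side [0.42027319 0.92466679 0.85353051] [-0.13163043  2.80353472 -1.26989626] 468.998757852749 -0.04188538148652003
compact_c [0.593 0.3   0.022] 0.83 [287 331]
compact_c [0.407 0.269 0.03 ] 0.79 [372 323]
compact_c [0.535 0.127 0.017] 0.76 [322 278]
charger_c [ 0.53  -0.2    0.002] 0.44 [336 203]
tray [ 0.634 -0.022  0.006] 0.79 [292 239]
ring_dish [ 0.432 -0.018  0.01 ] 0.77 [366 243]
violet_bottle [0.675 0.02
[... 499 characters left out ...]
joint_positions': array([ 0.01409396,  0.32101563, -0.07008749,  1.45046831,  0.02258554,
        1.37078658, -0.05685116]), 'qd': array([ 0.00044304, -0.00118241,  0.00135656,  0.00030407,  0.00148098,
        0.00060877,  0.00093244]), 'joint_torque': array([ 4.16022285e-04, -4.91105855e+01, -4.02233675e-01, -3.12771928e+01,
       -6.34025806e-02,  3.37307097e-02,  3.24275902e-05]), 'position': array([ 6.50039055e-01, -2.30044722e-05,  2.22592200e-01]), 'tool_rot': array([2.22130657e+00, 2.22143641e+00, 8.63119824e-05]), 'ft_force': array([-0.03816145,  0.03645891, -0.67738293]), 'torque': array([ 0.0625488 ,  0.03698831, -0.02052287]), 'grip_force': 0.0, 'grip_width': 1.0000065661752089}
```

View pics/scene0.png

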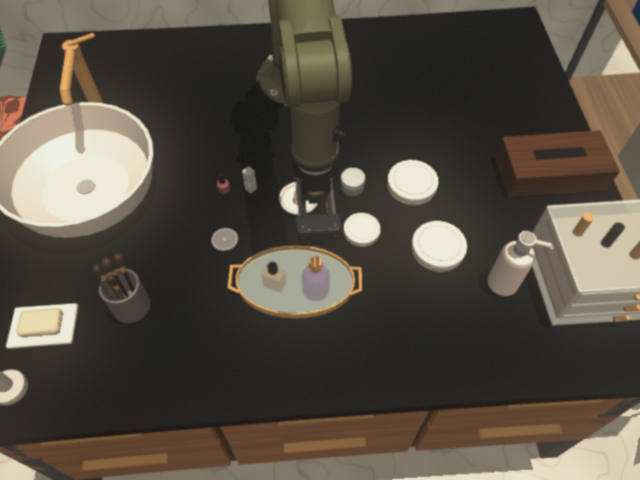

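View pics/side0.png

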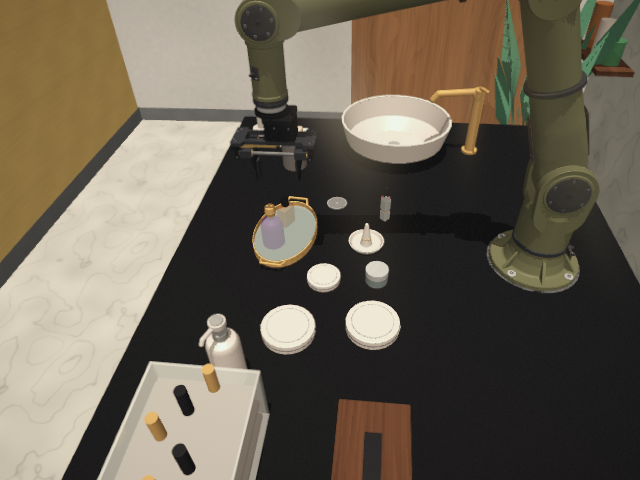

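The scene picture shows three white discs that could be the compact: (361,229), (413,181) and (439,245). I choose (361,229), which is clearly the smallest. The charging disc is at (225,238), the dish at (297,198) and the tray at (294,281). Next I'll measure them and check the choice in a crop.

```bash
cat >> h.py <<'E'
def measure(p,t,z,near=None,n=4):
    out=[]
    for d in ctrl.silhouettes(t,p)[:n]:
        c=max(cv2.findContours(d["region"].astype(np.uint8),cv2.RETR_EXTERNAL,cv2.CHAIN_APPROX_NONE)[0],key=len)[:,0]
        if len(c)<12: continue
        X=onplane(p,c,z)[:,:2]
        e=cv2.fitEllipse((X*1000).astype(np.float32)); m=cv2.minEnclosingCircle((X*1000).astype(np.float32))
        out.append((round(d["score"],2),np.round(e[0],1),np.round(e[1],1),round(e[2],1),"mec",np.round(m[0],1),round(m[1]*2,1)))
    return out
E
python3 - <<'E'
from h import *
for n in ("scene","side","wrist"):
    p=ctrl.get_image(n)
    if n=="scene":
        cv2.imwrite("pics/crop.png",cv2.resize(p["frame"][140:320,210:480,::-1],None,fx=2.9,fy=2.9,interpolation=cv2.INTER_CUBIC))
    if n=="wrist":
        print(p["position"],p["orientation"],p["fx"]); cv2.imwrite("pics/w0.png",p["frame"][...,::-1])
    for t,z in (("compact_c",.018),("charger_c",0),("tray",.022),("ring_dish",.016)):
        for o in measure(p,t,z): print(n,t,*o)
    C=cloud(p)
    for t in ("violet_bottle","perfume","pump_bottle"):
        for d in ctrl.silhouettes(t,p)[:1]:
            q=C[d["region"]&(p["depth"]>0)]; print(n,t,np.percentile(q,[2,98],axis=0).round(3).tolist())
E
```

```text
scene compact_c 0.95 [595.8 281.1] [120.1 133.1] 67.6 mec [596.  281.5] 134.2
scene compact_c 0.94 [538.6 112.6] [84.7 91.8] 65.5 mec [538.5 112.2] 93.0
scene compact_c 0.87 [409.8 253.9] [119.6 137.2] 71.0 mec [408.6 253.4] 140.5
scene charger_c 0.89 [ 528.8 -206.7] [57.2 59.2] 114.2 mec [ 528.7 -206.5] 60.9
scene tray 0.94 [661.8 -49.4] [173.7 282.3] 173.8 mec [655.7 -49.2] 292.1
scene ring_dish 0.57 [434.5 -50.4] [43.1 95.6] 90.4 mec [435.4 -38.8] 91.0
scene ring_dish 0.5 [ 380.7 -209.2] [27.8 61.8] 100.7 mec [ 376.3 -209.9] 64.6
scene violet_bottle [[0.575, -0.177, -0.0], [0.74, 0.078, 0.027]]
scene perfume [[0.625, -0.119, 0.007], [0.684, -0.071, 0.093]]
scene pump_bottle [[0.668, 0.373, 0.004], [0.726, 0.448, 0.187]]
side compact_c 0.92 [407.9 259.9] [120.3 133.9] 178.6 mec [406.1 259.8] 136.1
side compact_c 0.89 [595.  288.5] [119.6 133. ] 13.9 mec [595.6 288.7] 134.0
side compact_c 0.68 [533.9 123.5] [82.6 96.3] 9.1 mec [535.2 123.5] 97.6
side charger_c 0.52 [ 529.1 -204.8] [55.6 59. ] 165.9 mec [ 528.1 -204.9] 62.2
side tray 0.76 [654.9 -39.7] [168.7 281.8] 1.2 mec [666.8 -45.1] 308.1
side ring_dish 0.95 [434.5 -26.3] [ 89.4 111.2] 178.6 mec [435.7 -33.8] 124.6
side violet_bottle [[0.654, -0.068, 0.012], [0.709, 0.029, 0.134]]
side perfume [[0.643, -0.105, 0.013], [0.684, -0.066, 0.095]]
side pump_bottle [[0.662, 0.37, 0.003], [0.72, 0.451, 0.188]]
[0.65041227 0.07460458 0.38449255] [ 2.86740104e+00  4.69155924e-04 -4.85836064e-04] 383.9707361713237
wrist compact_c 0.96 [537.2 116.8] [82.7 84.6] 61.9 mec [537.2 117.2] 85.9
wrist compact_c 0.42 [437.3 -22. ] [92.3 93.5] 90.8 mec [437.4 -22.1] 95.5
wrist charger_c 0.86 [ 532.4 -204.5] [54.1 61.4] 147.1 mec [ 530.9 -204.2] 61.7
wrist tray 0.69 [660.3 -16.8] [172.9 220.9] 168.8 mec [654.8 -15.6] 239.5
wrist ring_dish 0.58 [436.  -22.7] [92.4 93.5] 136.2 mec [436.2 -23.1] 95.4
wrist perfume [[0.644, -0.098, 0.011], [0.685, -0.066, 0.083]]
```

View pics/crop.png

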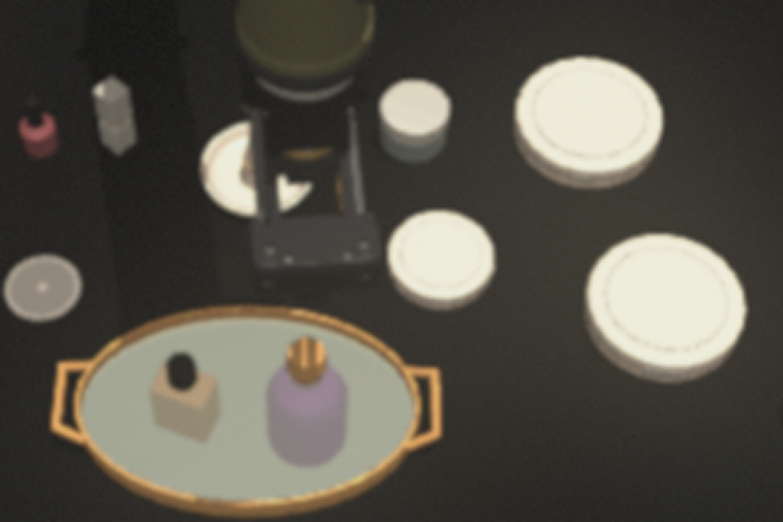

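View pics/w0.png

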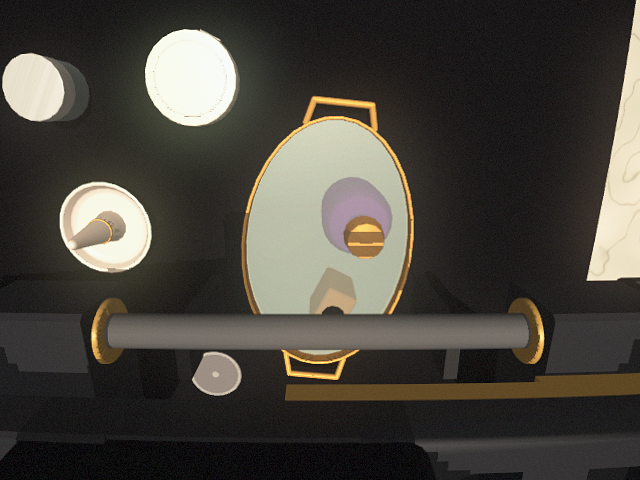

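The crop confirms that the disc at scene (361,229), wrist (193,77), is the smallest: 84 mm measured, against about 125 mm for the other two. Next I fit the tray ellipse with its known size to locate the gap, and start moving to a spot high up behind the compact.

```bash
cat >> h.py <<'E'
from scipy.optimize import least_squares
def contour(p,t,z,k=0):
    d=ctrl.silhouettes(t,p)
    if len(d)<=k: return None
    c=max(cv2.findContours(d[k]["region"].astype(np.uint8),cv2.RETR_EXTERNAL,cv2.CHAIN_APPROX_NONE)[0],key=len)[:,0]
    c=c[(c[:,0]>2)&(c[:,0]<637)&(c[:,1]>2)&(c[:,1]<477)]
    return onplane(p,c,z)[:,:2]*1000
def fitell(X,a,b,x0):
    def f(q):
        c,s=np.cos(q[2]),np.sin(q[2]); d=X-q[:2]; u=d@[c,s]; v=d@[-s,c]
        r=np.sqrt((u/a)**2+(v/b)**2); return (r-1)*np.hypot(u,v)/np.maximum(r,.1)
    r=least_squares(f,x0,loss="cauchy",f_scale=1.); e=np.abs(f(r.x)); return r.x.round(3),(e<2).sum(),len(e)
E
python3 - <<'E'
from h import *
for n in ("scene","side","wrist"):
    p=ctrl.get_image(n)
    X=contour(p,"tray",.022)
    if X is not None:
        for th in (-.2,0,.2): print(n,"tray",*fitell(X,85,130,[658,-42,th]))
    X=contour(p,"ring_dish",.016)
    if X is not None: print(n,"dish",*fitell(X,48,48,[436,-25,0]))
E
```

```text
scene tray [655.016 -45.893 -41.439] 0 64
scene tray [655.029 -45.873 -41.455] 0 64
scene tray [ 618.865 -138.019 -872.638] 3 64
scene dish [ 434.349  -24.979 -603.836] 44 74
side tray [ 6.5451e+02 -2.9072e+01 -5.2000e-02] 74 248
side tray [ 6.5451e+02 -2.9072e+01 -5.2000e-02] 74 248
side tray [ 6.5451e+02 -2.9072e+01 -5.2000e-02] 74 248
side dish [ 4.3461000e+02 -2.2652000e+01  3.6866042e+04] 55 88
wrist tray [ 6.59212e+02 -4.58790e+01 -8.90000e-02] 370 692
wrist tray [ 6.59212e+02 -4.58790e+01 -8.90000e-02] 370 692
wrist tray [ 6.59212e+02 -4.58790e+01 -8.90000e-02] 370 692
wrist dish [  436.521   -23.395 21472.346] 200 258
```

move_arm --increments "-14 27 0 0 0 0 60; -14 27 0 0 0 0 100; -14 27 0 0 0 0 100; -14 27 0 0 0 0 100; -14 27 0 0 0 0 100; -14 27 0 0 0 0 100; -14 27 0 0 0 0 100; -14 27 0 0 0 0 100"

```text
time: 3.52
position: [0.5372, 0.2172, 0.2228]
tool_rot: [2.221, 2.221, 0.001]
ft_force: [1.5, 0.7, 0.3]
grip_width: 0.617
grip_force: 0.0
```

Run:
```python
from h import *
p=ctrl.get_image("wrist"); print(p["position"],p["orientation"])
cv2.imwrite("pics/w1.png",p["frame"][...,::-1])
X=contour(p,"tray",.022)
if X is not None: print("tray",*fitell(X,85,130,[658,-42,-.08]))
for t,z,r,x0 in (("ring_dish",.016,48,(436,-23,0)),("compact_c",.018,42,(537,117,0)),("charger_c",0,30,(530,-205,0))):
    for k in range(2):
        X=contour(p,t,z,k)
        if X is not None: print(t,*fitell(X,r,r,x0))
```

```text
[0.53753224 0.29178985 0.38472704] [2.86746914e+00 2.47469458e-04 1.84904581e-04]
tray [ 6.65693e+02  2.85100e+00 -4.57000e-01] 36 136
ring_dish [  452.302   -27.762 24013.104] 20 56
compact_c [ 6.00787000e+02  3.04775000e+02 -1.66015022e+07] 59 379
compact_c [535.515 121.813 551.742] 134 215
```

View pics/w1.png

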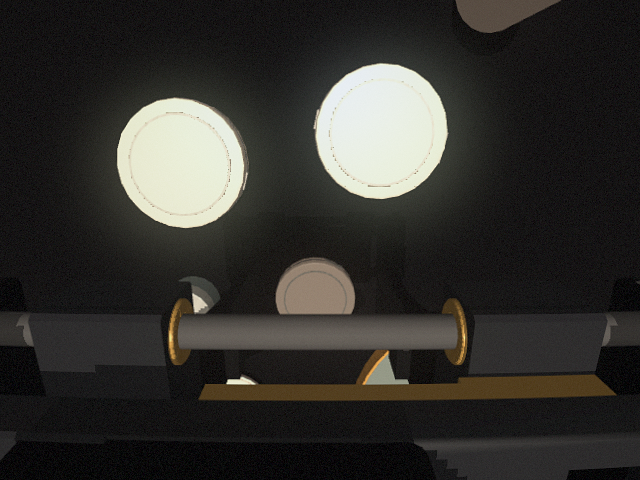

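The wrist camera now looks backwards over the two large discs at (182,162) and (381,130), and the gripper bar hides the gap. So I measure the gap edges from the scene camera, whose view is now clear.

Run:
```python
from h import *
p=ctrl.get_image("scene"); f=p["frame"]
cv2.imwrite("pics/s1.png",cv2.resize(f[130:330,210:390,::-1],None,fx=3,fy=3,interpolation=cv2.INTER_CUBIC))
hsv=cv2.cvtColor(f,cv2.COLOR_RGB2HSV)
# brightness edge along x lines at fixed y, at given height
def prof(y,z,xs):
    q=proj(p,np.c_[xs,np.full(len(xs),y),np.full(len(xs),z)]).astype(np.float32)
    return cv2.remap(cv2.cvtColor(f,cv2.COLOR_RGB2GRAY).astype(np.float32),q[:,0].reshape(1,-1),q[:,1].reshape(1,-1),cv2.INTER_LINEAR)[0]
T=[];D=[]
for y in np.arange(-.11,.03,.01):
    xs=np.arange(.52,.61,.0005); g=prof(y,.022,xs); d=np.diff(g); thr=(g[:60].mean()+g.max())/2; i=np.argmax(g>thr); T.append((xs[i]*1000,y*1000))
for y in np.arange(-.05,.01,.005):
    xs=np.arange(.53,.45,-.0005); g=prof(y,.016,xs); thr=(g[:40].mean()+g[60:].max())/2; i=np.argmax(g>thr); D.append((xs[i]*1000,y*1000))
T=np.array(T);D=np.array(D); print(T.round(1).tolist()); print(D.round(1).tolist())
print("tray",*fitell(T,85,130,[658,-42,-.08])); print("dish",*fitell(D,48,48,[436,-23,0]))
for t,z,r,x0 in (("ring_dish",.016,48,(436,-23,0)),("compact_c",.018,42,(537,117,0)),("charger_c",0,30,(530,-205,0))):
    for k in range(3):
        X=contour(p,t,z,k)
        if X is not None: print(t,*fitell(X,r,r,x0))
p=ctrl.get_image("side")
X=contour(p,"tray",.022)
if X is not None: print("tray",*fitell(X,85,130,[658,-42,-.08]))
for t,z,r,x0 in (("ring_dish",.016,48,(436,-23,0)),("compact_c",.018,42,(537,117,0)),("charger_c",0,30,(530,-205,0))):
    for k in range(3):
        X=contour(p,t,z,k)
        if X is not None: print("side",t,*fitell(X,r,r,x0))
```

```text
[[579.0, -110.0], [576.5, -100.0], [574.5, -90.0], [573.5, -80.0], [572.0, -70.0], [573.0, -60.0], [572.5, -50.0], [573.0, -40.0], [575.5, -30.0], [576.0, -20.0], [579.0, -10.0], [581.0, -0.0], [585.5, 10.0], [589.0, 20.0], [594.5, 30.0]]
[[477.5, -50.0], [480.0, -45.0], [481.5, -40.0], [482.5, -35.0], [483.0, -30.0], [483.0, -25.0], [483.0, -20.0], [482.5, -15.0], [481.0, -10.0], [478.0, -5.0], [475.5, -0.0], [471.5, 5.0]]
tray [ 6.57743e+02 -4.89090e+01 -9.80000e-02] 15 15
dish [435.439 -26.573 -20.709] 12 12
ring_dish [ 4.33713000e+02 -2.43380000e+01  1.96036201e+05] 40 97
compact_c [536.195 112.314 -75.819] 63 98
compact_c [6.1688700e+02 2.6916300e+02 4.6954721e+06] 29 145
compact_c [  429.588   238.489 61040.201] 25 136
charger_c [ 361.84  -158.734 1145.557] 9 55
tray [ 6.57156e+02 -2.90080e+01 -4.10000e-02] 93 254
side ring_dish [   434.672    -21.461 -17900.861] 45 88
side compact_c [3.8896700e+02 2.6911500e+02 2.9158022e+07] 17 149
side compact_c [ 5.88773000e+02  3.14263000e+02 -3.09261219e+08] 25 151
side compact_c [ 736.049 -427.317  -16.957] 4 73
```

View pics/s1.png

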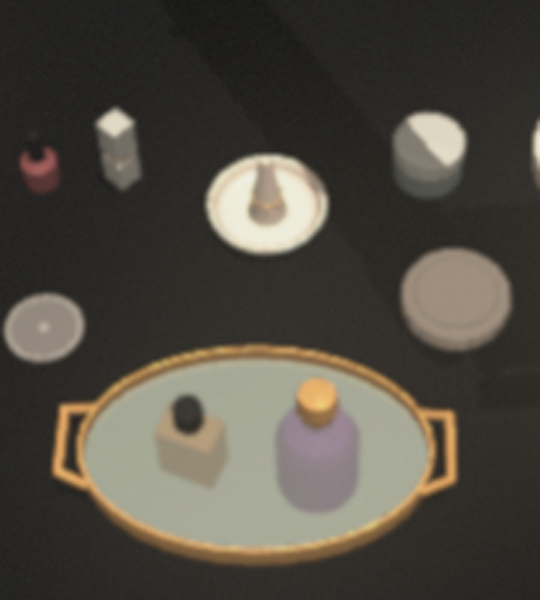

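move_arm --increments "0 -6 -30 0 0 0 126; 0 -6 -30 0 0 0 126; 0 -6 -30 0 0 0 126; 0 -6 -30 0 0 0 126; 0 -6 -30 0 0 0 126; 0 -6 -30 0 0 0 126; 0 -4 -20 0 0 0 126; 0 -2 -13 0 0 0 126"

```text
time: 5.63
position: [0.5363, 0.1725, 0.0067]
tool_rot: [-2.221, -2.219, 0.006]
ft_force: [-1.0, -0.9, 0.2]
grip_width: 0.509
grip_force: 0.0
```

move_arm --increments "0 0 1 0 0 0 126; 0 -3 0 0 0 0 126; 0 -3 0 0 0 0 126; 0 -3 0 0 0 0 126; 0 -4 0 0 0 0 126; 0 -4 0 0 0 0 126; 0 -4 0 0 0 0 126; 0 -4 0 0 0 0 126"

```text
time: 6.3
position: [0.5384, 0.1494, 0.0113]
tool_rot: [2.221, 2.222, 0.002]
ft_force: [-0.2, 1.8, 2.5]
grip_width: 0.508
grip_force: 1.2
```

```bash
cat > look.py <<'E'
from h import *
import sys
s=ctrl.get_state(); print("tcp",s["position"].round(4),"F",s["ft_force"].round(1),"w",round(s["grip_width"],3),s["time"])
for n in ("wrist","scene","side"):
    p=ctrl.get_image(n)
    if n in sys.argv[1:]: cv2.imwrite(f"pics/{n}_{s['time']:.1f}.png",p["frame"][...,::-1]); print(f"pics/{n}_{s['time']:.1f}.png")
    for d in ctrl.silhouettes("compact_c",p):
        c=max(cv2.findContours(d["region"].astype(np.uint8),cv2.RETR_EXTERNAL,cv2.CHAIN_APPROX_NONE)[0],key=len)[:,0]
        X=onplane(p,c,.018)[:,:2]*1000
        if X.mean(0)[1]<190 and 490<X.mean(0)[0]<580: print(n,round(d["score"],2),*fitell(X,42,42,[*X.mean(0),0]),"x",X[:,0].min().round(),X[:,0].max().round(),"y",X[:,1].min().round(),X[:,1].max().round())
E
python3 look.py scene
```

```text
tcp [0.5384 0.1494 0.0113] F [-0.2  1.8  2.5] w 0.508 6.3
pics/scene_6.3.png
scene 0.69 [ 5.3929300e+02  9.6777000e+01 -1.3372069e+06] 37 95 x 495.0 590.0 y 57.0 123.0
side 0.52 [ 561.622  136.389 6060.688] 16 54 x 519.0 563.0 y 107.0 159.0
```

View pics/scene_6.3.png

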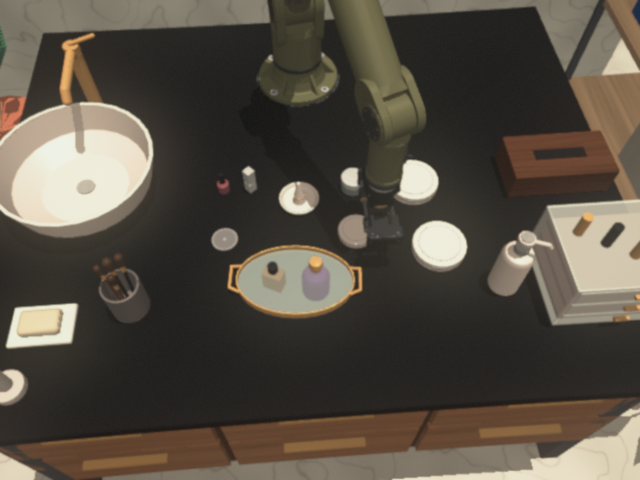

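The compact now rests against both fingertips at about scene (352,231), with a force of roughly 2 N, and moves as planned. I continue the push, drifting slowly toward the middle of the gap.

move_arm --increments "-0.3 -5 0 0 0 0 126; -0.3 -5 0 0 0 0 126; -0.3 -5 0 0 0 0 126; -0.3 -5 0 0 0 0 126; -0.3 -5 0 0 0 0 126; -0.3 -5 0 0 0 0 126; -0.3 -5 0 0 0 0 126; -0.3 -5 0 0 0 0 126"

```text
time: 7.27
position: [0.5355, 0.1082, 0.0105]
tool_rot: [2.222, 2.221, -0.0]
ft_force: [0.1, 1.8, 0.3]
grip_width: 0.507
grip_force: 0.5
```

move_arm --increments "-0.3 -5 0 0 0 0 126; -0.3 -5 0 0 0 0 126; -0.3 -5 0 0 0 0 126; -0.3 -5 0 0 0 0 126; -0.3 -5 0 0 0 0 126; -0.3 -5 0 0 0 0 126; -0.3 -4 0 0 0 0 126; -0.3 -3 0 0 0 0 126"

```text
time: 7.93
position: [0.5332, 0.0712, 0.0105]
tool_rot: [2.222, 2.221, -0.0]
ft_force: [-0.1, 0.6, 0.1]
grip_width: 0.508
grip_force: 0.5
```

```bash
python3 look.py
python3 - <<'E'
from h import *
p=ctrl.get_image("scene"); cv2.imwrite("pics/gap.png",cv2.resize(p["frame"][160:310,230:410,::-1],None,fx=4,fy=4,interpolation=cv2.INTER_CUBIC))
E
```

```text
tcp [0.5332 0.0712 0.0105] F [-0.1  0.6  0.1] w 0.508 7.9333
wrist 0.85 [5.27971000e+02 6.94340000e+01 2.62729313e+06] 96 351 x 497.0 569.0 y 29.0 47.0
scene 0.94 [ 538.702   20.857 1225.49 ] 42 93 x 492.0 582.0 y -20.0 40.0
```

View pics/gap.png

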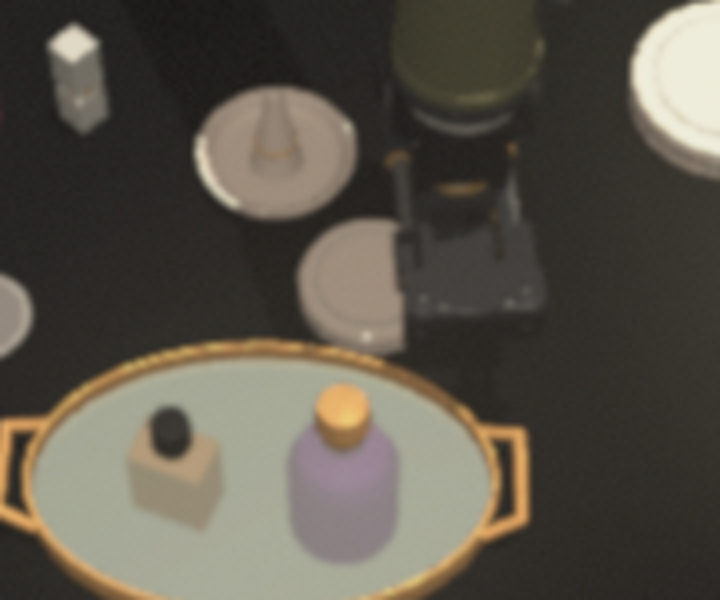

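The compact is at about crop (360,285), right at the entrance of the gap, and is centred between dish and tray as planned. I continue slowly and watch the side force.

move_arm --increments "-0.3 -4 0 0 0 0 126; -0.3 -4 0 0 0 0 126; -0.3 -4 0 0 0 0 126; -0.3 -4 0 0 0 0 126; -0.3 -4 0 0 0 0 126; -0.3 -4 0 0 0 0 126; -0.3 -4 0 0 0 0 126; -0.3 -3 0 0 0 0 126"

```text
time: 8.95
position: [0.5308, 0.0403, 0.0106]
tool_rot: [2.222, 2.221, -0.0]
ft_force: [0.3, 1.3, 0.1]
grip_width: 0.504
grip_force: 0.6
```

```bash
python3 look.py
python3 - <<'E'
from h import *
p=ctrl.get_image("scene"); cv2.imwrite("pics/gap2.png",cv2.resize(p["frame"][170:290,250:400,::-1],None,fx=5,fy=5,interpolation=cv2.INTER_CUBIC))
E
```

```text
tcp [0.5308 0.0403 0.0106] F [0.3 1.3 0.1] w 0.504 8.95
wrist 0.81 [5.3545200e+02 3.8601000e+01 4.7373512e+13] 96 340 x 496.0 567.0 y -2.0 16.0
scene 0.9 [ 5.3187700e+02 -9.5620000e+00  4.2962694e+04] 55 88 x 490.0 574.0 y -51.0 4.0
side 0.56 [529.639   7.193 122.78 ] 13 55 x 511.0 557.0 y -11.0 50.0
```

View pics/gap2.png

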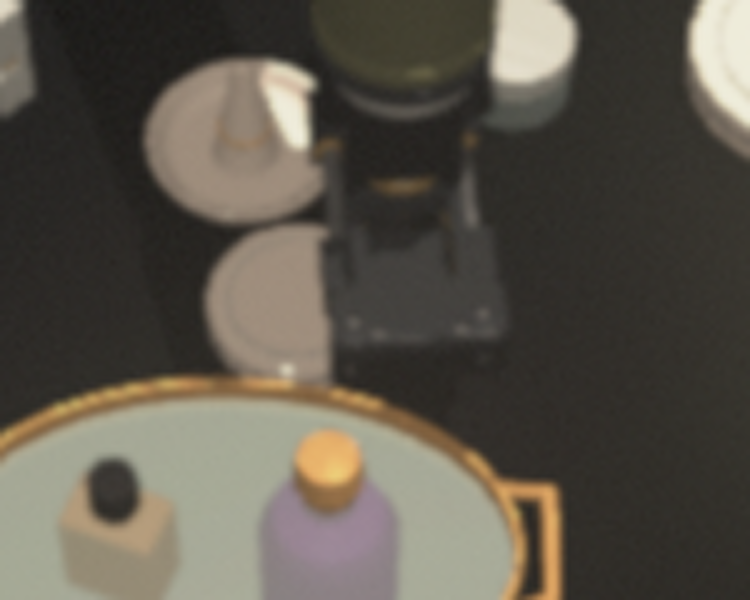

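The compact, at about crop (280,300), is inside the gap with dark counter visible on the dish side. The side force is near zero.

move_arm --increments "-0.3 -3 0 0 0 0 126; -0.3 -3 0 0 0 0 126; -0.3 -3 0 0 0 0 126; -0.3 -3 0 0 0 0 126; -0.3 -3 0 0 0 0 126; -0.2 -3 0 0 0 0 126; -0.3 -3 0 0 0 0 126; -0.3 -3 0 0 0 0 126"

```text
time: 9.97
position: [0.5284, 0.0166, 0.0106]
tool_rot: [2.222, 2.221, -0.0]
ft_force: [-0.1, 1.0, 0.1]
grip_width: 0.508
grip_force: 0.5
```

```bash
python3 look.py
```

```text
tcp [0.5284 0.0166 0.0106] F [-0.1  1.   0.1] w 0.508 9.9667
wrist 0.84 [5.33163000e+02 1.50920000e+01 1.99983232e+08] 91 349 x 493.0 565.0 y -26.0 -7.0
scene 0.95 [  531.337   -31.88  -1608.634] 44 81 x 490.0 572.0 y -74.0 -23.0
side 0.62 [ 549.788    7.793 1256.7  ] 18 55 x 507.0 554.0 y -36.0 26.0
```

move_arm --increments "-0.2 -3 0 0 0 0 126; -0.2 -3 0 0 0 0 126; -0.2 -3 0 0 0 0 126; -0.2 -3 0 0 0 0 126; -0.2 -4 0 0 0 0 126; -0.2 -4 0 0 0 0 126; -0.2 -4 0 0 0 0 126; -0.2 -4 0 0 0 0 126"

```text
time: 10.93
position: [0.5269, -0.0116, 0.0106]
tool_rot: [2.222, 2.221, -0.0]
ft_force: [-0.6, 1.5, 0.6]
grip_width: 0.507
grip_force: 0.5
```

move_arm --increments "0 -4 0 0 0 0 126; 0 -5 0 0 0 0 126; 0 -5 0 0 0 0 126; 0 -5 0 0 0 0 126; 0 -5 0 0 0 0 126; 0 -5 0 0 0 0 126; 0 -5 0 0 0 0 126; 0 -5 0 0 0 0 126"

```text
time: 11.6
position: [0.5269, -0.0505, 0.0106]
tool_rot: [2.221, 2.221, -0.0]
ft_force: [0.0, 1.1, 0.2]
grip_width: 0.504
grip_force: 0.5
```

```bash
python3 look.py
```

```text
tcp [ 0.5269 -0.0505  0.0106] F [0.  1.1 0.2] w 0.504 11.6
wrist 0.74 [ 5.22156000e+02 -5.23400000e+01 -1.03311542e+29] 95 350 x 491.0 563.0 y -94.0 -74.0
scene 0.66 [  528.578  -101.19  51487.868] 36 85 x 485.0 574.0 y -140.0 -95.0
side 0.85 [511.432 -95.343  17.253] 17 72 x 505.0 554.0 y -137.0 -39.0
```

The compact is through the gap. Its centre is now about y = -97, so it has about 108 mm left to the charging disc.

move_arm --increments "0.2 -5 0 0 0 0 126; 0.2 -5 0 0 0 0 126; 0.2 -5 0 0 0 0 126; 0.2 -5 0 0 0 0 126; 0.2 -5 0 0 0 0 126; 0.2 -5 0 0 0 0 126; 0.2 -5 0 0 0 0 126; 0.2 -5 0 0 0 0 126"

```text
time: 12.57
position: [0.5285, -0.0906, 0.0106]
tool_rot: [2.222, 2.221, 0.0]
ft_force: [-0.2, 0.6, -0.5]
grip_width: 0.508
grip_force: 0.5
```

move_arm --increments "0.2 -5 0 0 0 0 126; 0.2 -5 0 0 0 0 126; 0.2 -5 0 0 0 0 126; 0.2 -5 0 0 0 0 126; 0.2 -5 0 0 0 0 126; 0.2 -5 0 0 0 0 126; 0.2 -4 0 0 0 0 126; 0.2 -4 0 0 0 0 126"

```text
time: 13.23
position: [0.5301, -0.1285, 0.0106]
tool_rot: [2.222, 2.221, 0.0]
ft_force: [0.1, 0.7, 0.4]
grip_width: 0.505
grip_force: 0.5
```

move_arm --increments "0 -4 0 0 0 0 126; 0 -4 0 0 0 0 126; 0 -4 0 0 0 0 126; 0 -4 0 0 0 0 126; 0 -3 0 0 0 0 126; 0 -3 0 0 0 0 126; 0 -3 0 0 0 0 126; 0 0 0 0 0 0 126"

```text
time: 13.9
position: [0.5301, -0.154, 0.0106]
tool_rot: [2.222, 2.22, -0.0]
ft_force: [0.9, 0.2, 0.1]
grip_width: 0.505
grip_force: 0.1
```

```bash
python3 look.py
```

```text
tcp [ 0.5301 -0.154   0.0106] F [0.9 0.2 0.1] w 0.505 13.9
wrist 0.84 [ 5.25988000e+02 -1.55745000e+02 -2.88771549e+24] 90 355 x 494.0 567.0 y -197.0 -177.0
scene 0.86 [ 5.30477000e+02 -2.03669000e+02  5.64037213e+05] 34 81 x 488.0 580.0 y -246.0 -200.0
side 0.62 [ 5.34591000e+02 -1.82411000e+02  1.44922359e+09] 18 55 x 509.0 557.0 y -225.0 -141.0
```

move_arm --increments "0 -2 0 0 0 0 126; 0 -2 0 0 0 0 126; 0 0 0 0 0 0 126; 0 5 0 0 0 0 126; 0 10 0 0 0 0 126; 0 5 15 0 0 0 126; 0 0 35 0 0 0 126; 0 0 40 0 0 0 126"

```text
time: 14.87
position: [0.5279, -0.1349, 0.0992]
tool_rot: [-2.216, -2.22, 0.005]
ft_force: [0.9, 0.0, -0.3]
grip_width: 0.501
grip_force: 0.0
```

move_arm --increments "0 0 40 0 0 0 126; 0 0 40 0 0 0 126; 0 0 30 0 0 0 126; 0 35 0 0 0 0 126; 0 35 0 0 0 0 126; 0 35 0 0 0 0 126; 0 35 0 0 0 0 126; 0 0 0 0 0 0 126"

```text
time: 15.53
position: [0.5295, 0.0133, 0.2108]
tool_rot: [-2.206, -2.233, -0.005]
ft_force: [0.1, 0.7, -0.1]
grip_width: 0.5
grip_force: 0.0
```

```bash
python3 look.py
python3 - <<'E'
from h import *
p=ctrl.get_image("scene"); f=p["frame"].copy()
def dr(x,y,z,r,c):
    a=np.linspace(0,6.283,60); cv2.polylines(f,[np.round(proj(p,np.c_[x+r*np.cos(a),y+r*np.sin(a),0*a+z])).astype(int)],True,c)
cv2.imwrite("pics/end.png",cv2.resize(f[140:320,190:400,::-1],None,fx=3.3,fy=3.3,interpolation=cv2.INTER_CUBIC))
# bottom/top outline fit of compact: bright-region contour, model = hull of top and bottom circles
d=[d for d in ctrl.silhouettes("compact_c",p)]
for q in d:
    m=q["region"]; v,u=np.nonzero(m)
    if u.mean()<300:
        def res(c):
            a=np.linspace(0,6.283,180); P=np.r_[*[proj(p,np.c_[c[0]+.042*np.cos(a),c[1]+.042*np.sin(a),0*a+z]) for z in (0,.018)]]
            h=cv2.convexHull(P.astype(np.float32)); k=max(cv2.findContours(m.astype(np.uint8),0,1)[0],key=len)[:,0].astype(float)
            return [cv2.pointPolygonTest(h,tuple(x),True) for x in k]
        r=least_squares(res,[.53,-.2],x_scale=.01,diff_step=1e-3); print("compact scene hull fit",r.x,np.abs(r.fun).mean(),q["score"])
for t in ("violet_bottle","perfume","brush_holder","cream_jar","varnish","lipstick"):
    for e in ctrl.find_in(t,p)[:1]: print(t,np.round(e["centre"],3))
E
```

```text
tcp [0.5295 0.0133 0.2108] F [ 0.1  0.7 -0.1] w 0.5 15.5333
wrist 0.9 [ 5.28200000e+02 -1.38898000e+02  2.24805867e+26] 36 151 x 493.0 568.0 y -181.0 -148.0
scene 0.59 [    532.408    -204.671 -161951.189] 62 99 x 488.0 580.0 y -246.0 -163.0
side 0.82 [ 527.741 -187.446  577.509] 27 70 x 488.0 570.0 y -241.0 -144.0
compact scene hull fit [ 0.52738334 -0.20515299] 1.3489510228538928 0.73
violet_bottle [ 0.696 -0.     0.076]
perfume [ 0.673 -0.09   0.062]
brush_holder [ 0.691 -0.395  0.079]
cream_jar [0.416 0.109 0.044]
varnish [ 0.392 -0.202  0.026]
lipstick [ 0.394 -0.139  0.046]
```

View pics/end.png

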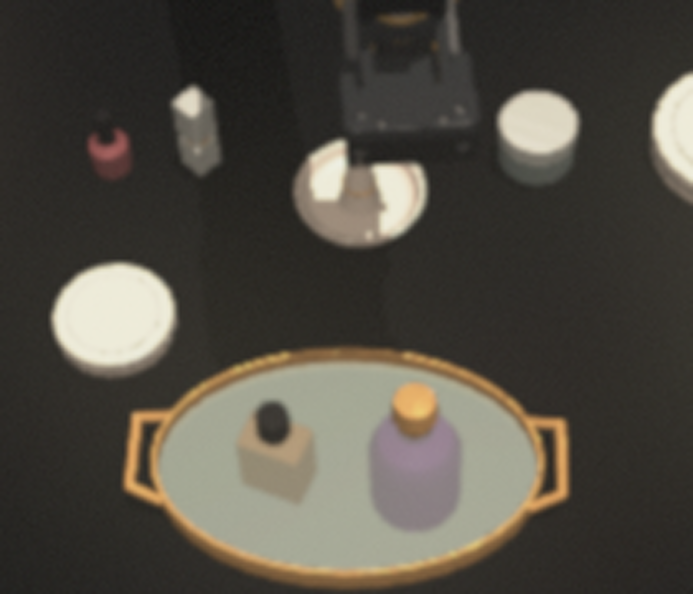

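The compact, at crop (114,318), covers the whole charging disc. In the same scene view its centre is about 2 mm from the disc's, well inside the 12 mm allowed. Nothing else has moved and the arm is clear, so I hand the job in.

```bash
python3 -c "
from bench import ctrl
print(ctrl.close_job())"
```

```text
the job is handed in; nothing more can be done
None
```

The compact mirror was pushed flat through the gap and now covers the charging disc, about 2 mm off its centre by camera; nothing else appears to have moved, and the job is handed in.

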